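Run a fingertip up the keys of a repaired keyboard

ROBOT

A 7-joint arm with a two-finger parallel gripper is mounted at the origin on the work surface. World frame = base frame: x ahead of the robot, y to its left, z up, the work surface at z = 0. Lengths are in m, angles in degrees, forces in N, time in s.
With the tool pointing down it reaches from about 0.425 to 0.875 m from the base axis. Payload 4.7 kg.
Tool frame: the origin (TCP) lies midway between the tips of the shut fingers; the grasp point (between the pads) lies env.grip_point_offset behind it (env.grip_point_offset is the distance from the TCP to the grasp point, in m); z points along the fingers, y is the line along which they close (so a half turn about z gives the same grasp; the last joint's range is limited). The gripper opens to 87 mm and grips with 3 to 60 N. Pads are 19 mm wide; open, the fingers measure 117 mm over their backs; the gripper's body (75 mm by 190 mm) begins 51 mm behind the grasp point.
Start: joints at [-75.052, 18.392, -4.016, 83.108, 1.295, 78.541, -3.26], TCP at [0.159, 0.63, 0.223] pointing down, gripper open.
Joint ranges: [-163.93, 163.93], [-17.29, 119.83], [-79.2, 71.16], [3.27, 140.29], [-89.18, 269.18], [5.43, 117.66], [-154.24, 154.24]. Speed limits (degrees/s): [147.25, 147.25, 180, 180, 180, 180, 180].

INTERFACE

Orientations are given as [roll, pitch, yaw] about the fixed x, y, z axes, in that order (R = Rz(yaw) Ry(pitch) Rx(roll)).
In Python, from cell import env gives the robot as it stands.
- The arm moves only by the shell command python3 -m creep 'ROWS' [FORCE]. ROWS is a JSON object of lists of equal length, an entry for each row: "translation": the shift along the tool's x, y, z in units of 0.08 m (1.0 is 0.08 m), a list of three; "turn": the turn, a rotation vector about the tool's x, y, z in units of 180 degrees (1.0 is 180 degrees), a list of three; "grip": the opening, from 0 (shut) to 1 (fully open). In form: {"translation": [[x, y, z], ...], "turn": [[ax, ay, az], ...], "grip": [grip, ...]}. A call has 1 to 5 rows; each row shifts and turns the commanded pose from where the row before left it, along the tool's axes as they then stand; what a row does not reach is not made up. A row lasts 1/8 s, in which the tool goes at most 62.5 mm and 10.7 degrees, less where a joint would pass 70% of its speed; a pose out of reach is approached as far as the arm can. A call with a number of a shift or a turn outside -1 to 1 is refused whole. A call with a gripper value outside its range is refused whole. The fingers move at their own pace and stop on an object; FORCE is the grip in N (left out, the last holds). Time passes only in rows, so rows that do not move let the fingers close. It gives the time, the measured TCP pose, the force, the opening and the grip force at its end, in the units of the state.
- env.get_obs(): the state, without advancing time (a new reading comes with each control period).
- env.read_camera(name): name is "scene" or "top"; returns a dict with "frame" (400x640x3 uint8, red, green, blue), "z_map" (400x640 float32, m along the optical axis (not along the pixel's ray), 0 where there is no reading), "K" (3x3 intrinsics, pixels), "D" ([k1, k2, p1, p2, k3] as OpenCV has them; the pictures are not rectified), "rvec" (rotation vector, rad) and "tvec" (3), from world to camera coordinates, as OpenCV has them. Camera axes: x right, y down, z forward; pixel columns grow to the right and rows downward; lengths in m; the calibration is good to about 2 mm. A picture is of the moment at which its call begins.
- env.sign_off(): hands the job in; it is judged then, once.
The state is a dict: "time_s": time; "qpos": joint angles; "joint_velocities": joint speeds; "effort": joint torques, N m; "tool_pos": TCP position; "tool_rot": TCP orientation; "force": force on the tool from outside, world axes, zero at the start; "wrist_torque": the same for the moment, N m; "grip_width": finger opening in m; "grasp_force": force on a finger pad.
Only numpy, scipy, OpenCV 4.12 (cv2) and the standard library are available. Lean on these libraries where they do the work, as an engineer would, in place of code of your own. Each camera call takes 0.05 s, during which the arm holds its last target. There are 200 camera calls.

TASK

Check the repaired keyboard by running your fingertips lightly along its white keys, from the lowest key (at the left, beside the cheek with the two wheels) to the highest, so that every one dips in turn and has come back up once you are on the next. Finish on the highest key: the program ends while the fingers still hold that key down, and it alone. Press gently, pick nothing up, and leave the keyboard and everything around it where it is.

Things in the scene. Friction and masses are not known exactly. Their poses are not given: they have to be found in the camera images.
- kb: Black one-octave keyboard lying on the bench, loose, about 2.5 kg on rubber feet, 215 mm deep (its x) and 264 mm wide (its y). Origin on the bench under its middle; +x points from the player's side to the rear panel, +y to the low (left) end, z up. Eight white keys in a row along y with five black sharps behind.
- kb_row (a point): Middle of the white keys' front ends, at the height of their crowns (50 mm above the bench). Keys: 145 mm long, 22 mm wide, 23.5 mm pitch, tops rounded across the width (side edges 7.5 mm below the crown), slippery: a fingertip less than 6.5 mm below the crowns slides from key to key. Press on the front 50 mm. Axes as the keyboard's.
- kb_panel (a point): Middle of the top of the raised rear panel, 62 mm above the bench, 70 mm deep. The rigid black sharps in front of it are 10 mm wide, stand 11 mm above the white keys' crowns and begin 51 mm behind the white keys' front ends.
- kb_cheek (a point): Top of the flat cheek at the low end, beside key 1: 58 mm wide, 40 mm above the bench; two upright grey wheels near its rear rise to 58 mm. At the other end, beside key 8, there is only a rail 12 mm wide and 31 mm high.
- key1 (a joint): White key 1 (lowest), hinged at its rear end under the panel's edge: 0 rad = up, grows as the front goes down, stop at 0.085 rad (10 mm at the playing spot). A spring brings it back: about 1 N to start it, 1.7 N at the stop. It counts as down from 0.02 rad (2.5 mm at the playing spot) and as up below 0.012 rad (1.5 mm).
- key1_top (a point): Playing spot of white key 1: on the crown of its top, 22 mm behind its front end, midway across; moves with the key (50 mm above the bench when up). Axes as the keyboard's when the key is up.
- key2 (a joint): White key 2 (second), hinged at its rear end under the panel's edge: 0 rad = up, grows as the front goes down, stop at 0.085 rad (10 mm at the playing spot). A spring brings it back: about 1 N to start it, 1.7 N at the stop. It counts as down from 0.02 rad (2.5 mm at the playing spot) and as up below 0.012 rad (1.5 mm).
- key3 (a joint): White key 3 (third), hinged at its rear end under the panel's edge: 0 rad = up, grows as the front goes down, stop at 0.085 rad (10 mm at the playing spot). A spring brings it back: about 1 N to start it, 1.7 N at the stop. It counts as down from 0.02 rad (2.5 mm at the playing spot) and as up below 0.012 rad (1.5 mm).
- key4 (a joint): White key 4 (fourth), hinged at its rear end under the panel's edge: 0 rad = up, grows as the front goes down, stop at 0.085 rad (10 mm at the playing spot). A spring brings it back: about 1 N to start it, 1.7 N at the stop. It counts as down from 0.02 rad (2.5 mm at the playing spot) and as up below 0.012 rad (1.5 mm).
- key5 (a joint): White key 5 (fifth), hinged at its rear end under the panel's edge: 0 rad = up, grows as the front goes down, stop at 0.085 rad (10 mm at the playing spot). A spring brings it back: about 1 N to start it, 1.7 N at the stop. It counts as down from 0.02 rad (2.5 mm at the playing spot) and as up below 0.012 rad (1.5 mm).
- key6 (a joint): White key 6 (sixth), hinged at its rear end under the panel's edge: 0 rad = up, grows as the front goes down, stop at 0.085 rad (10 mm at the playing spot). A spring brings it back: about 1 N to start it, 1.7 N at the stop. It counts as down from 0.02 rad (2.5 mm at the playing spot) and as up below 0.012 rad (1.5 mm).
- key7 (a joint): White key 7 (seventh), hinged at its rear end under the panel's edge: 0 rad = up, grows as the front goes down, stop at 0.085 rad (10 mm at the playing spot). A spring brings it back: about 1 N to start it, 1.7 N at the stop. It counts as down from 0.02 rad (2.5 mm at the playing spot) and as up below 0.012 rad (1.5 mm).
- key8 (a joint): White key 8 (highest), hinged at its rear end under the panel's edge: 0 rad = up, grows as the front goes down, stop at 0.085 rad (10 mm at the playing spot). A spring brings it back: about 1 N to start it, 1.7 N at the stop. It counts as down from 0.02 rad (2.5 mm at the playing spot) and as up below 0.012 rad (1.5 mm).
- key8_top (a point): Playing spot of white key 8: on the crown of its top, 22 mm behind its front end, midway across; moves with the key (50 mm above the bench when up). Axes as the keyboard's when the key is up.
- cap: Bystander: loose black control-knob cap, 20 mm diameter, 16 mm high, standing on the rear panel. Origin: centre of its underside.
- plug: Bystander: loose jack plug shell, steel with black tip, 18 mm diameter, 38 mm high, standing on the rear panel. Origin: centre of its underside.
- spool: Bystander: upright solder spool, 54 mm diameter, 52 mm high, beside the keyboard's high end. Origin: centre of its underside.
- pliers: Bystander: pliers lying on the bench, 150 mm long, 11 mm high. Origin near the pivot, on the bench; x along the jaws.
- driver: Bystander: screwdriver lying on the bench, 170 mm long, up to about 30 mm high. Origin: middle of its length, on the bench; x towards the blade.
- tray: Bystander: grey divided parts tray, 120 x 90 x 30 mm. Origin: centre of its underside.
- bottle: Bystander: closed drinks bottle, 60 mm diameter, 190 mm high. Origin: centre of its underside.

How it is judged (in metres and radians):
On the way, in this order (a step that is already met when the one before it is completed fails the run):
1. the lowest white key is down (value of joint key1 above 0.02 rad), for 0.08 s.
2. the second white key is down, the key below it back up (value of joint key2 above 0.02 rad and value of joint key1 below 0.012 rad), for 0.08 s.
3. the third white key is down, the key below it back up (value of joint key3 above 0.02 rad and value of joint key2 below 0.012 rad), for 0.08 s.
4. the fourth white key is down, the key below it back up (value of joint key4 above 0.02 rad and value of joint key3 below 0.012 rad), for 0.08 s.
5. the fifth white key is down, the key below it back up (value of joint key5 above 0.02 rad and value of joint key4 below 0.012 rad), for 0.08 s.
6. the sixth white key is down, the key below it back up (value of joint key6 above 0.02 rad and value of joint key5 below 0.012 rad), for 0.08 s.
7. the seventh white key is down, the key below it back up (value of joint key7 above 0.02 rad and value of joint key6 below 0.012 rad), for 0.08 s.
8. the highest white key is down, the key below it back up (value of joint key8 above 0.02 rad and value of joint key7 below 0.012 rad), for 0.08 s.
At the end, for the whole second after the job is handed in: The highest white key is held down by the fingers (at least 0.02 rad, about 2.5 mm), the other seven are up (below 0.012 rad), the keyboard lies flat within 15 mm of where it was and every bystander within 30 mm (all of step 8 and value of joint each of key1, key2, key3, key4, key5, key6 below 0.012 rad and contact force between the fingers and kb above 0.2 N and distance of kb from where it was at the start of the episode below 0.015 m and angle between kb's own z axis and vertical below 0.05 rad and distance of each of cap, plug, spool, pliers, driver, tray, bottle from where it was at the start of the episode below 0.03 m); the arm keeps its last pose, push and grip.
It fails at once if the keyboard is pressed or hit hard (over 20 N) (contact force between any of the fingers, the arm and kb above 20 N).
It fails at once if the keyboard is shoved more than 15 mm, tipped or lifted (distance of kb from where it was at the start of the episode above 0.015 m or angle between kb's own z axis and vertical above 0.05 rad).
It fails at once if a bystander is lifted, carried or moved more than 30 mm (distance of any of cap, plug, spool, pliers, driver, tray, bottle from where it was at the start of the episode above 0.03 m).
It also fails if it takes over 38 s, if anything falls off the work surface, if the arm or the gripper's body presses on something with over 40 N, if the wrist force passes 120 N, or if a joint passes its speed limit or range.

## Working session

There is one attempt and no reset: what is moved stays moved. The work goes in short steps, Python scripts to look and compute and a shell command to move; the robot and the scene stay as the last step left them, time stands still between calls to the robot, and variables do not carry over. Pictures are saved under pics/ and viewed, at most 10 in all, crops included, and the job is handed in when it is done.

```bash
mkdir -p pics; ls; cat > h.py <<'E'
import numpy as np, cv2
from cell import env
def cam(n):
    c=env.read_camera(n); R,_=cv2.Rodrigues(np.array(c["rvec"],float)); c["R"]=R; c["t"]=np.array(c["tvec"],float).reshape(3); c["K"]=np.array(c["K"],float); c["D"]=np.array(c["D"],float); return c
def ray(c,uv):
    p=cv2.undistortPoints(np.array(uv,float).reshape(-1,1,2),c["K"],c["D"]).reshape(-1,2)
    d=np.c_[p,np.ones(len(p))]; return -c["R"].T@c["t"], d@c["R"]
def plane(c,uv,z):
    o,d=ray(c,uv); s=(z-o[2])/d[:,2]; return o+d*s[:,None]
def depth(c,uv):
    o,d=ray(c,uv); z=np.array([c["z_map"][int(v),int(u)] for u,v in np.array(uv).reshape(-1,2)]); return o+d*z[:,None]
def proj(c,P): return cv2.projectPoints(np.array(P,float).reshape(-1,3),np.array(c["rvec"],float),c["t"],c["K"],c["D"])[0].reshape(-1,2)
E
python3 - <<'E'
from h import *
for n in("top","scene"):
    c=cam(n); cv2.imwrite(f"pics/{n}0.png",c["frame"][:,:,::-1]); print(n,(-c["R"].T@c["t"]).round(3))
o=env.get_obs(); print({k:np.round(v,4).tolist() for k,v in o.items()}, env.grip_point_offset)
E
```

```text
pics
top [ 0.5   -0.027  1.388]
scene [ 1.394 -0.615  1.205]
{'time_s': 0.1, 'qpos': [-75.0536, 18.435, -4.0173, 83.1682, 1.2947, 78.5416, -3.2599], 'joint_velocities': [-0.081, -0.0865, -0.0076, -0.0925, -0.0273, -0.0261, -0.0436], 'effort': [-0.0002, -49.2571, -0.4058, -31.3402, -0.0641, 0.0394, 0.0001], 'tool_pos': [0.1587, 0.6298, 0.2216], 'tool_rot': [-179.9004, 0.0046, 165.8649], 'force': [-0.5389, -0.9487, -0.3743], 'wrist_torque': [-0.0038, 0.0074, 0.0344], 'grasp_force': 0.0, 'grip_width': 0.0872} 0.0187
```

View pics/top0.png

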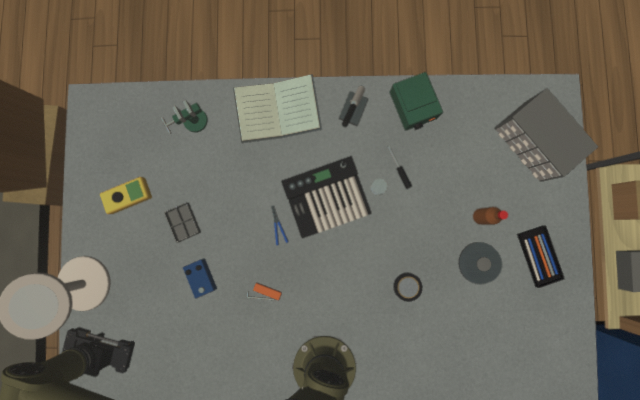

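View pics/scene0.png

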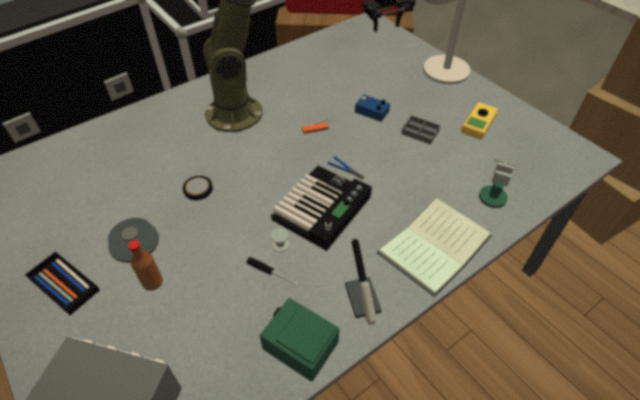

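Top view: keyboard at about (327,197), low end and cheek on the left at (298,210), rear panel at the top. The spool is at (379,186), pliers at (279,225), driver at (401,170). In the scene view the keyboard is at (322,205). I'll zoom in on both.

```bash
python3 - <<'E'
from h import *
a=cam("top"); b=cam("scene")
ims=[]
for c,(x,y) in((a,(270,145)),(b,(262,150))):
    ims.append(cv2.resize(c["frame"][y:y+100,x:x+120,::-1],(780,650),interpolation=cv2.INTER_CUBIC)[:,:])
cv2.imwrite("pics/top1.png",cv2.resize(ims[0],(720,600))); cv2.imwrite("pics/sc1.png",cv2.resize(ims[1],(720,600)))
# white key mask points
for n,c in(("top",a),("scene",b)):
    f=c["frame"]; hsv=cv2.cvtColor(f,cv2.COLOR_RGB2HSV)
    m=((f.min(2)>150)).astype(np.uint8)
    x0,y0=(270,145) if n=="top" else (262,150)
    s=np.zeros_like(m); s[y0:y0+100,x0:x0+120]=m[y0:y0+100,x0:x0+120]
    k,l,st,ce=cv2.connectedComponentsWithStats(s)
    print(n,[(st[i].tolist(),ce[i].round(1).tolist()) for i in range(1,k) if st[i,4]>8])
E
```

```text
top [([350, 179, 15, 36, 70], [357.1, 196.7]), ([325, 188, 15, 37, 64], [332.0, 205.7]), ([307, 194, 14, 37, 58], [313.0, 212.2]), ([353, 203, 6, 15, 27], [355.1, 210.7]), ([347, 206, 5, 14, 25], [348.8, 212.7]), ([341, 209, 5, 13, 22], [342.7, 215.5]), ([328, 213, 5, 14, 22], [329.8, 219.3]), ([322, 216, 5, 13, 20], [323.8, 222.1])]
scene [([303, 180, 8, 5, 11], [306.4, 181.7]), ([298, 184, 33, 18, 44], [314.2, 192.4]), ([293, 188, 10, 6, 17], [297.6, 190.3]), ([289, 192, 11, 6, 17], [293.6, 194.8]), ([284, 197, 11, 6, 22], [289.3, 199.5]), ([280, 201, 35, 20, 68], [295.9, 210.2]), ([275, 206, 36, 20, 85], [292.8, 215.7])]
```

View pics/top1.png

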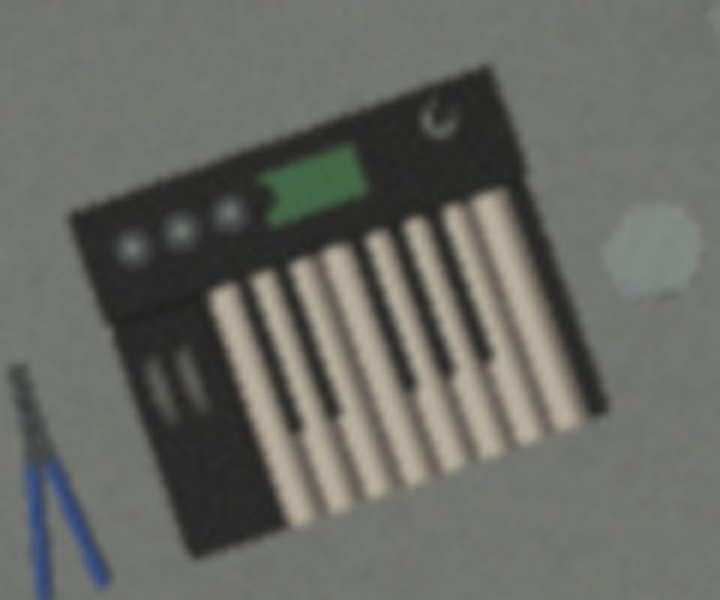

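View pics/sc1.png

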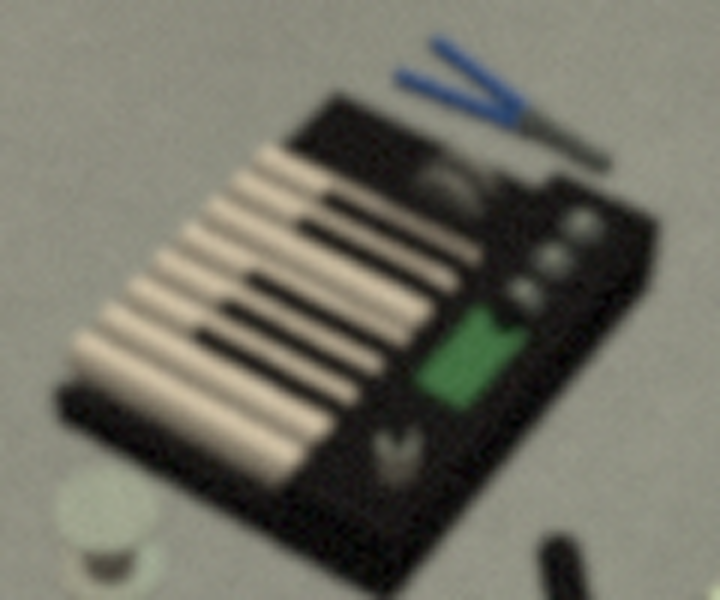

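Keys read clearly in both views. In the top crop, key 1's front is at about (295,520) and key 8's at (570,425). In the scene crop, key 1's front is at (265,150) and key 8's at (85,350). Next I'll measure the row's cream mask in both views.

```bash
cat > meas.py <<'E'
from h import *
def go(n,box):
    c=cam(n); acc=c["frame"].astype(np.float32)
    for _ in range(3): acc+=cam(n)["frame"]
    acc/=4; x,y,w,h=box; S=8
    f=cv2.resize(acc[y:y+h,x:x+w],None,fx=S,fy=S,interpolation=cv2.INTER_CUBIC)
    wm=f[:,:,0]-f[:,:,2]; m=((wm>0.5*np.percentile(wm,97))&(f[:,:,0]>85)).astype(np.uint8)
    m=cv2.morphologyEx(m,cv2.MORPH_CLOSE,np.ones((41,41),np.uint8)); m=cv2.morphologyEx(m,cv2.MORPH_OPEN,np.ones((25,25),np.uint8))
    cs=max(cv2.findContours(m,cv2.RETR_EXTERNAL,cv2.CHAIN_APPROX_NONE)[0],key=cv2.contourArea)
    hull=cv2.convexHull(cs); q=cv2.approxPolyN(hull,4,ensure_convex=True).reshape(-1,2) 
    vis=np.clip(f[:,:,::-1],0,255).astype(np.uint8); cv2.drawContours(vis,[cs],-1,(0,0,255),2); cv2.polylines(vis,[q.astype(np.int32)],True,(0,255,0),1)
    return c,(q+.5)/S-.5+[x,y],cv2.resize(vis,(480,400))
if __name__=="__main__":
    a,qa,va=go("top",(270,145,120,100)); b,qb,vb=go("scene",(262,150,120,100))
    cv2.imwrite("pics/m.png",np.vstack([va,vb])[:, :].copy() if 0 else cv2.resize(np.hstack([va,vb]),(800,334)))
    for c,q in((a,qa),(b,qb)):
        print(q.round(1).tolist()); print(plane(c,q,.0475).round(4).tolist())
    # depth map check: key pixels in top, front part
    for c,q in((a,qa),(b,qb)):
        ce=q.mean(0); u=np.array([ce+ (i-4)*.5*(q[1]-q[0])/8 for i in range(9)]); print("depth z",depth(c,u)[:,2].round(4))
E
python3 meas.py
```

```text
[[368.1, 214.8], [317.6, 233.1], [303.6, 192.9], [353.6, 175.3]]
[[0.5366, -0.1615, 0.0475], [0.4755, 0.0162, 0.0475], [0.617, 0.0637, 0.0475], [0.6767, -0.1136, 0.0475]]
[[342.2, 191.8], [308.3, 230.9], [269.8, 208.8], [306.1, 172.2]]
[[0.615, 0.056, 0.0475], [0.6776, -0.1243, 0.0475], [0.5352, -0.1707, 0.0475], [0.4735, 0.0134, 0.0475]]
depth z [0.0625 0.0474 0.0603 0.0511 0.0588 0.0543 0.0441 0.046  0.0631]
depth z [0.0466 0.0453 0.0386 0.0587 0.0436 0.059  0.0453 0.057  0.0454]
```

View pics/m.png

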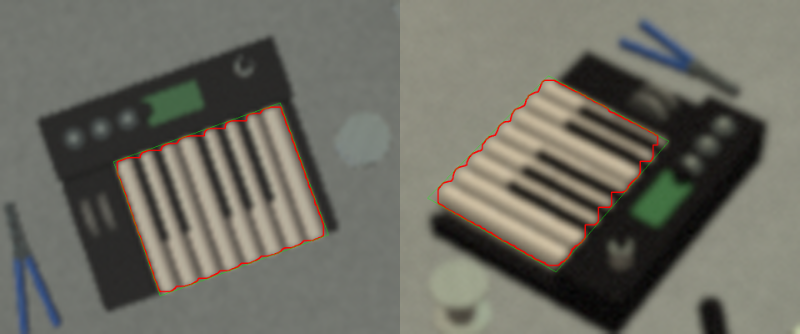

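Top view mask: row corners at (317.6,233.1) for key 1's front and (368.1,214.8) for key 8's front, with a width of 188 mm. The scene view agrees within about 3 mm at key 1's front. That gives a yaw of about 18.8°. First move: shut the fingers and turn the pads' width along the row.

```bash
python3 -m creep '{"translation":[[0,0,0],[0,0,0],[0,0,0],[0,0,0],[0,0,0]],"turn":[[0,0,0.053],[0,0,0.053],[0,0,0.053],[0,0,0.053],[0,0,0.053]],"grip":[0,0,0,0,0]}' 10
python3 -m creep '{"translation":[[0,0,0],[0,0,0],[0,0,0]],"turn":[[0,0,0.053],[0,0,0],[0,0,0]],"grip":[0,0,0]}'
cat > d.py <<'E'
import sys
from h import *
from scipy.spatial.transform import Rotation as Ro
o=env.get_obs(); R=Ro.from_euler("xyz",o["tool_rot"],degrees=True)
k=float(sys.argv[1]); z=float(sys.argv[2])
y=np.array([-.3223,.9466,0]); T=np.array([.5307,-.0643,z])+(4.5-k)*.0235*y
D=Ro.from_matrix(np.array([[-.3223,.9466,0],[.9466,.3223,0],[0,0,-1]]).T)
print(np.round(o["time_s"],2),np.round(o["tool_pos"],4),np.round(o["tool_rot"],2),"F",np.round(o["force"],2),"w",round(o["grip_width"],4))
print("move units",(R.inv().apply(T-o["tool_pos"])/.08).round(3),"turn",((R.inv()*D).as_rotvec(degrees=True)/180).round(4))
E
python3 d.py 1 0.12
```

```text
time_s: 1.23
tool_pos: [0.1588, 0.6303, 0.2226]
tool_rot: [180.0, -0.0, 117.8]
force: [0.9, -0.2, -0.4]
grip_width: 0.0447
grasp_force: 0.0
time_s: 1.6
tool_pos: [0.1587, 0.6303, 0.2226]
tool_rot: [180.0, -0.0, 108.8]
force: [0.2, -0.3, -0.4]
grip_width: 0.0149
grasp_force: 0.0
1.6 [0.1587 0.6303 0.2226] [180.    -0.   108.79] F [ 0.17 -0.33 -0.35] w 0.0149
move units [-8.69   1.606  1.282] turn [ 0.     -0.     -0.0001]
```

```bash
for i in 1; do
python3 -m creep '{"translation":[[-0.43,0.08,0],[-0.43,0.08,0],[-0.43,0.08,0],[-0.43,0.08,0],[-0.43,0.08,0]],"turn":[[0,0,0],[0,0,0],[0,0,0],[0,0,0],[0,0,0]],"grip":[0,0,0,0,0]}' >/dev/null
python3 -m creep '{"translation":[[-0.43,0.08,0],[-0.43,0.08,0],[-0.43,0.08,0],[-0.43,0.08,0],[-0.43,0.08,0]],"turn":[[0,0,0],[0,0,0],[0,0,0],[0,0,0],[0,0,0]],"grip":[0,0,0,0,0]}'
done; python3 d.py 1 0.12
```

```text
time_s: 2.85
tool_pos: [0.3298, 0.3237, 0.2228]
tool_rot: [180.0, -0.0, 108.7]
force: [-0.1, 0.2, -0.3]
grip_width: 0.0003
grasp_force: 0.0
2.85 [0.3298 0.3237 0.2228] [ 1.7997e+02 -3.0000e-02  1.0874e+02] F [-0.14  0.21 -0.27] w 0.0003
move units [-4.372  0.817  1.284] turn [ 0.0002 -0.0001 -0.0003]
```

```bash

python3 -m creep '{"translation":[[-0.43,0.08,0],[-0.43,0.08,0],[-0.43,0.08,0.1],[-0.43,0.08,0.1],[-0.43,0.08,0.1]],"turn":[[0,0,0],[0,0,0],[0,0,0],[0,0,0],[0,0,0]],"grip":[0,0,0,0,0]}' >/dev/null
python3 -m creep '{"translation":[[-0.43,0.08,0.1],[-0.43,0.08,0.1],[-0.43,0.08,0.2],[-0.43,0.08,0.2],[-0.4,0.08,0.2]],"turn":[[0,0,0],[0,0,0],[0,0,0],[0,0,0],[0,0,0]],"grip":[0,0,0,0,0]}' >/dev/null
python3 -m creep '{"translation":[[0,0,0.1],[0,0,0],[0,0,0]],"turn":[[0,0,0],[0,0,0],[0,0,0]],"grip":[0,0,0]}'
python3 d.py 1 0.07
```

```text
time_s: 4.47
tool_pos: [0.499, 0.0228, 0.127]
tool_rot: [180.0, -0.0, 108.8]
force: [-0.2, -0.5, 0.4]
grip_width: 0.0005
grasp_force: 0.0
4.47 [0.499  0.0228 0.127 ] [ 1.7996e+02 -4.0000e-02  1.0877e+02] F [-0.17 -0.53  0.44] w 0.0005
move units [-0.131  0.024  0.712] turn [ 0.0002 -0.0002 -0.0002]
```

```bash

python3 -m creep '{"translation":[[-0.131,0.024,0.21],[0,0,0.2],[0,0,0.2],[0,0,0.2],[0,0,0]],"turn":[[0,0,0],[0,0,0],[0,0,0],[0,0,0],[0,0,0]],"grip":[0,0,0,0,0]}' 
python3 d.py 1 0.06
python3 - <<'E'
from h import *
o=[]
for n,(x,y) in(("top",(270,165)),("scene",(255,130))):
    o.append(cv2.resize(cam(n)["frame"][y:y+100,x:x+100,::-1],(400,400),interpolation=cv2.INTER_CUBIC))
cv2.imwrite("pics/n1.png",np.hstack(o))
E
```

```text
time_s: 5.1
tool_pos: [0.5028, 0.0122, 0.0602]
tool_rot: [-179.8, -0.0, 108.6]
force: [0.3, 0.2, 0.0]
grip_width: 0.0005
grasp_force: 0.0
5.1 [0.5028 0.0122 0.0602] [-179.82   -0.    108.64] F [0.35 0.21 0.04] w 0.0005
move units [0.011 0.021 0.003] turn [-0.001  -0.     -0.0009]
```

View pics/n1.png

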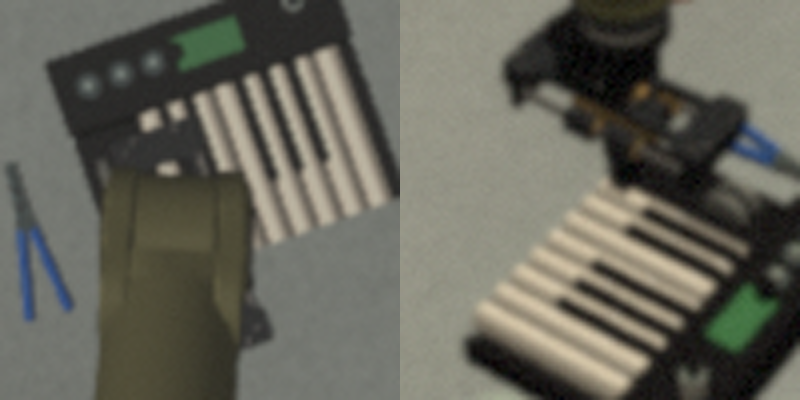

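The fingers sit over key 1's front end, at about (620,180) in the right half. Now I'll press gently and check the force.

```bash

python3 -m creep '{"translation":[[0.005,0.01,0.06],[0,0,0],[0,0,0]],"turn":[[0,0,0],[0,0,0],[0,0,0]],"grip":[0,0,0]}' | grep -E "pos|force"
python3 -m creep '{"translation":[[0,0,0.06],[0,0,0]],"turn":[[0,0,0],[0,0,0]],"grip":[0,0]}' | grep -E "pos|force"
python3 -m creep '{"translation":[[0,0,0.055],[0,0,0]],"turn":[[0,0,0],[0,0,0]],"grip":[0,0]}' | grep -E "pos|force"
for i in 1 2 3; do python3 -m creep '{"translation":[[0,0,0]],"turn":[[0,0,0]],"grip":[0]}' | grep -E "pos|force:";done; python3 d.py 1 0.046
```

```text
tool_pos: [0.505, 0.0128, 0.0572]
force: [-0.4, -0.3, 0.1]
grasp_force: 0.0
tool_pos: [0.5045, 0.0128, 0.0518]
force: [-0.5, -0.5, 0.0]
grasp_force: 0.0
tool_pos: [0.5048, 0.0128, 0.0475]
force: [-0.8, -0.2, 0.7]
grasp_force: 0.5
tool_pos: [0.5048, 0.0128, 0.0478]
force: [0.1, -0.1, 1.0]
grasp_force: 0.5
tool_pos: [0.5048, 0.0128, 0.0478]
force: [0.1, -0.0, 2.3]
grasp_force: 0.5
tool_pos: [0.5048, 0.0128, 0.0478]
force: [-0.7, 0.1, 0.8]
grasp_force: 0.5
6.45 [0.5048 0.0128 0.0478] [ 1.7999e+02 -1.0000e-02  1.0862e+02] F [-0.66  0.11  0.78] w 0.0001
move units [ 0.012 -0.005  0.023] turn [ 0.    -0.    -0.001]
```

```bash

for i in 1; do python3 -m creep '{"translation":[[0.01,0,0.03],[0,0,0],[0,0,0]],"turn":[[0,0,0],[0,0,0],[0,0,0]],"grip":[0,0,0]}' | grep -E "pos|force:"
python3 -m creep '{"translation":[[0,0,0.03],[0,0,0],[0,0,0]],"turn":[[0,0,0],[0,0,0],[0,0,0]],"grip":[0,0,0]}' | grep -E "pos|force:"
python3 -m creep '{"translation":[[0,0,0.03],[0,0,0],[0,0,0]],"turn":[[0,0,0],[0,0,0],[0,0,0]],"grip":[0,0,0]}' | grep -E "pos|force:"
python3 -m creep '{"translation":[[0,0,0.03],[0,0,0],[0,0,0]],"turn":[[0,0,0],[0,0,0],[0,0,0]],"grip":[0,0,0]}' | grep -E "pos|force:"
done
```

```text
tool_pos: [0.5047, 0.0136, 0.0454]
force: [0.7, -0.1, 1.5]
grasp_force: 0.6
tool_pos: [0.5046, 0.0136, 0.043]
force: [-0.8, -1.4, 0.7]
grasp_force: 0.7
tool_pos: [0.5045, 0.0135, 0.0405]
force: [-0.7, -0.8, 1.7]
grasp_force: 0.9
tool_pos: [0.5046, 0.0135, 0.0391]
force: [-4.1, -0.3, 10.8]
grasp_force: 5.6
```

The stop is at about z 0.0398, so the crowns are at about 0.050. I'll rise to about 4 mm below the crown and start sliding.

```bash

python3 -m creep '{"translation":[[0,0,-0.05],[0,0,-0.042],[0,0,0],[0,0,0]],"turn":[[0,0,0],[0,0,0],[0,0,0],[0,0,0]],"grip":[0,0,0,0]}' | grep -E "pos|force:"; python3 d.py 1 0.0458
```

```text
tool_pos: [0.5047, 0.0137, 0.0454]
force: [-0.1, -0.1, 2.1]
grasp_force: 0.6
8.45 [0.5047 0.0137 0.0454] [179.98   0.   108.63] F [-0.11 -0.13  2.15] w 0.0002
move units [ 0.001 -0.007 -0.004] turn [ 0.0001  0.     -0.001 ]
```

```bash

python3 -m creep '{"translation":[[-0.074,0,0],[-0.074,0,0],[-0.073,0,0],[-0.073,0,0],[0,0,0]],"turn":[[0,0,0],[0,0,0],[0,0,0],[0,0,0],[0,0,0]],"grip":[0,0,0,0,0]}' | grep -E "pos|force:"
python3 -m creep '{"translation":[[0,0,0],[0,0,0]],"turn":[[0,0,0],[0,0,0]],"grip":[0,0]}' | grep -E "pos|force:"; python3 d.py 2 0.0457
```

```text
tool_pos: [0.5123, -0.0099, 0.0455]
force: [0.5, -0.8, 1.4]
grasp_force: 0.6
tool_pos: [0.512, -0.0088, 0.0455]
force: [-0.7, -0.0, 0.9]
grasp_force: 0.6
9.32 [ 0.512  -0.0088  0.0455] [-1.8000e+02  1.0000e-02  1.0863e+02] F [-0.72 -0.01  0.88] w 0.0004
move units [ 0.002 -0.003 -0.003] turn [-0.     0.    -0.001]
```

```bash

python3 -m creep '{"translation":[[-0.074,0,0],[-0.074,0,0],[-0.074,0,0],[-0.074,0,0],[0,0,0]],"turn":[[0,0,0],[0,0,0],[0,0,0],[0,0,0],[0,0,0]],"grip":[0,0,0,0,0]}' | grep -E "pos|force:"
python3 -m creep '{"translation":[[0,0,0],[0,0,0]],"turn":[[0,0,0],[0,0,0]],"grip":[0,0]}' | grep -E "pos|force:"
python3 -m creep '{"translation":[[-0.074,0,0],[-0.074,0,0],[-0.074,0,0],[-0.074,0,0],[0,0,0]],"turn":[[0,0,0],[0,0,0],[0,0,0],[0,0,0],[0,0,0]],"grip":[0,0,0,0,0]}' | grep -E "pos|force:"
python3 -m creep '{"translation":[[0,0,0],[0,0,0]],"turn":[[0,0,0],[0,0,0]],"grip":[0,0]}' | grep -E "pos|force:"; python3 d.py 4 0.0457
python3 - <<'E'
from h import *
o=[]
for n,(x,y) in(("top",(280,155)),("scene",(265,140))):
    o.append(cv2.resize(cam(n)["frame"][y:y+100,x:x+100,::-1],(400,400),interpolation=cv2.INTER_CUBIC))
cv2.imwrite("pics/n2.png",np.hstack(o))
E
```

```text
tool_pos: [0.5199, -0.0324, 0.0455]
force: [0.2, -1.0, 1.0]
grasp_force: 0.6
tool_pos: [0.5196, -0.0312, 0.0455]
force: [0.1, -1.1, 0.6]
grasp_force: 0.6
tool_pos: [0.5275, -0.0548, 0.0456]
force: [-0.4, 0.3, 0.8]
grasp_force: 0.6
tool_pos: [0.5272, -0.0536, 0.0455]
force: [0.1, 0.1, 0.7]
grasp_force: 0.6
11.08 [ 0.5272 -0.0536  0.0455] [-1.8000e+02  1.0000e-02  1.0863e+02] F [0.15 0.08 0.7 ] w 0.0009
move units [ 0.007 -0.001 -0.002] turn [-0.     0.    -0.001]
```

View pics/n2.png

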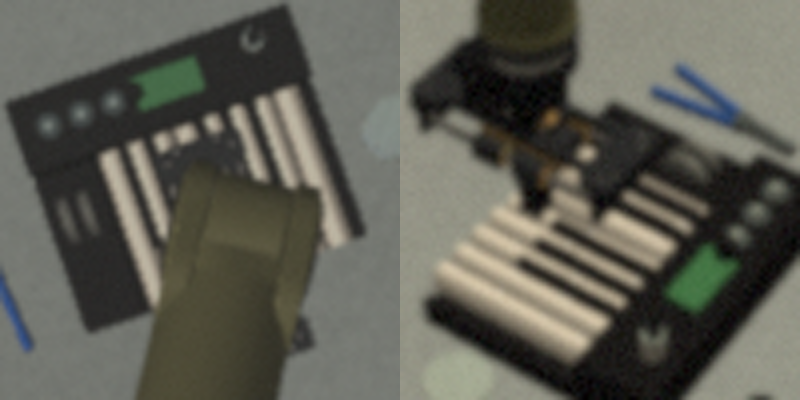

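The fingers are on key 4, tip at about (540,205) in the right half, with keys 5–8 up in front of it. The panel corner is at (282,180) as before, so the keyboard hasn't moved.

```bash

python3 -m creep '{"translation":[[-0.073,0,0],[-0.073,0,0],[-0.073,0,0],[-0.073,0,0],[0,0,0]],"turn":[[0,0,0],[0,0,0],[0,0,0],[0,0,0],[0,0,0]],"grip":[0,0,0,0,0]}' | grep -E "pos|force:"
python3 -m creep '{"translation":[[0,0,0],[0,0,0]],"turn":[[0,0,0],[0,0,0]],"grip":[0,0]}' | grep -E "pos|force:"
python3 -m creep '{"translation":[[-0.073,0,0],[-0.073,0,0],[-0.073,0,0],[-0.073,0,0],[0,0,0]],"turn":[[0,0,0],[0,0,0],[0,0,0],[0,0,0],[0,0,0]],"grip":[0,0,0,0,0]}' | grep -E "pos|force:"
python3 -m creep '{"translation":[[0,0,0],[0,0,0]],"turn":[[0,0,0],[0,0,0]],"grip":[0,0]}' | grep -E "pos|force:"; python3 d.py 6 0.0457
```

```text
tool_pos: [0.5349, -0.077, 0.0456]
force: [-0.6, -0.5, 0.8]
grasp_force: 0.6
tool_pos: [0.5346, -0.0758, 0.0455]
force: [-1.0, -0.1, 2.1]
grasp_force: 0.6
tool_pos: [0.5423, -0.0992, 0.0456]
force: [0.3, -1.1, 1.5]
grasp_force: 0.6
tool_pos: [0.5421, -0.0979, 0.0455]
force: [-0.4, -0.9, 1.4]
grasp_force: 0.6
12.92 [ 0.5421 -0.0979  0.0455] [1.8000e+02 1.0000e-02 1.0862e+02] F [-0.4  -0.87  1.35] w 0.0007
move units [ 0.003  0.001 -0.002] turn [ 0.     0.    -0.001]
```

```bash

python3 -m creep '{"translation":[[-0.073,0,0],[-0.073,0,0],[-0.073,0,0],[-0.073,0,0],[0,0,0]],"turn":[[0,0,0],[0,0,0],[0,0,0],[0,0,0],[0,0,0]],"grip":[0,0,0,0,0]}' | grep -E "pos|force:"
python3 -m creep '{"translation":[[0,0,0],[0,0,0]],"turn":[[0,0,0],[0,0,0]],"grip":[0,0]}' | grep -E "pos|force:"
python3 -m creep '{"translation":[[-0.074,0,0],[-0.074,0,0],[-0.074,0,0],[-0.073,0,0],[0,0,0]],"turn":[[0,0,0],[0,0,0],[0,0,0],[0,0,0],[0,0,0]],"grip":[0,0,0,0,0]}' | grep -E "pos|force:"
python3 -m creep '{"translation":[[0,0,0],[0,0,0],[0,0,0],[0,0,0]],"turn":[[0,0,0],[0,0,0],[0,0,0],[0,0,0]],"grip":[0,0,0,0]}' | grep -E "pos|force:"; python3 d.py 8 0.0457
python3 - <<'E'
from h import *
o=[]
for n,(x,y) in(("top",(280,155)),("scene",(250,150))):
    o.append(cv2.resize(cam(n)["frame"][y:y+100,x:x+100,::-1],(400,400),interpolation=cv2.INTER_CUBIC))
cv2.imwrite("pics/n3.png",np.hstack(o))
E
```

```text
tool_pos: [0.5498, -0.1213, 0.0456]
force: [-0.7, -0.5, 2.2]
grasp_force: 0.6
tool_pos: [0.5495, -0.1201, 0.0455]
force: [-0.2, -0.9, 1.7]
grasp_force: 0.6
tool_pos: [0.5573, -0.1437, 0.0456]
force: [0.2, -1.0, 1.1]
grasp_force: 0.6
tool_pos: [0.5571, -0.1423, 0.0455]
force: [-0.8, -1.0, 1.5]
grasp_force: 0.6
14.92 [ 0.5571 -0.1423  0.0455] [180.    -0.   108.63] F [-0.83 -0.97  1.46] w 0.0005
move units [ 0.002  0.002 -0.002] turn [ 0.    -0.    -0.001]
```

View pics/n3.png

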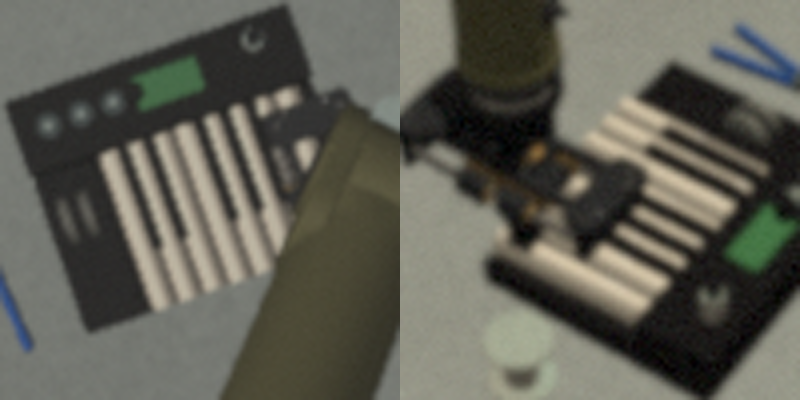

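The fingers are near key 8's front, but the tip is half hidden around (530,240). I'll zoom in with the TCP projected onto the picture.

```bash
python3 - <<'E'
from h import *
c=cam("scene"); f=c["frame"][185:235,260:320,::-1]
v=cv2.resize(f,(720,600),interpolation=cv2.INTER_CUBIC); v=cv2.convertScaleAbs(v,alpha=1.5)
p=env.get_obs()["tool_pos"]; u=proj(c,[p])[0]; print(u)
q=((u+.5-[260,185])*12).astype(int); cv2.circle(v,tuple(int(i) for i in q),5,(0,0,255),1)
cv2.imwrite("pics/n4.png",v)
E
```

```text
[281.25117921 209.37264486]
```

View pics/n4.png

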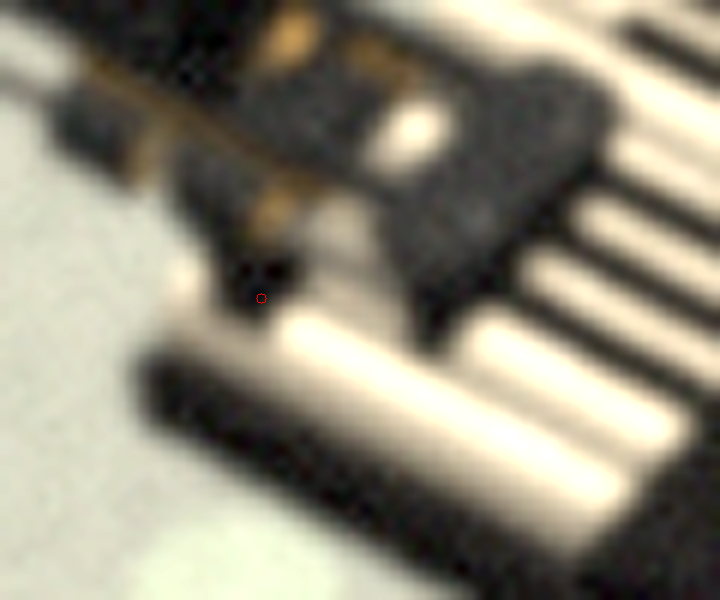

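The dark fingertip meets key 8's crest at about (255,305), just below the projected TCP. Key 7 isn't touched. Handing in.

```bash
python3 -c "
from cell import env
print(env.sign_off())"
```

```text
the job is handed in; nothing more can be done
None
```

I slid the closed fingertips along the white keys from key 1 to key 8 and handed the job in at about 15 s with key 8 held about 4 mm down; the hand-in gave no verdict, so I can't confirm it passed.

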